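# Lock the wet bench's two switches and cover them

### The arm

A 6-joint arm with a two-finger parallel gripper is mounted at the origin on the work surface. World frame = base frame: x ahead of the robot, y to its left, z up, the work surface at z = 0. Lengths are in m, angles in rad, forces in N, time in s.
With the tool pointing down it reaches from about 0.35 to 0.775 m from the base axis. Payload 5.5 kg.
Tool frame: the origin (TCP) lies between the finger pads; the fingertips stand 8 mm ahead of it and the grasp point (between the pads) lies 11 mm behind it; z points along the fingers, y is the line along which they close (so a half turn about z gives the same grasp; the last joint's range is limited). The gripper opens to 85 mm and grips with 20 to 120 N. Pads are 22 mm wide; open, the fingers measure 114 mm over their backs; the gripper's body (76 mm by 85 mm) begins 54 mm behind the grasp point. The pads swing forward as they close: fully open they stand 13 mm farther back than shut.
Start: joints at [1.175, 0.313, 0.046, 1.304, 0, 1.431], TCP at [0.146, 0.556, 0.239] pointing down, gripper open.
Joint ranges: [-2.76, 2.76], [-0.86, 1.69], [-1.03, 1.26], [-2.2, 2.34], [-1.47, 1.5], [-3.14, 3.14]. Speed limits (rad/s): [2.57, 2.57, 3.14, 3.14, 3.14, 3.14].

### API

Orientations are given as a unit quaternion [w, x, y, z].
In Python, from workcell import status, vision, job gives the robot as it stands. The module is installed in compiled form; this text tells all that it offers.
- The arm moves only by the tool apply_moves, never from a script. Its argument "moves" is one flat list of numbers, 6 for each row, row after row: the shift along the world's x, y, z in units of 25 mm (1.0 is 25 mm), then the turn, a rotation vector about the world's x, y, z in rad. In form: [x, y, z, rx, ry, rz, x, y, z, rx, ry, rz, ...]. A call has 1 to 20 rows; each row is the pose to reach, as a shift and turn from the pose commanded when the call began; what a row does not reach only later rows make up. A row lasts 1/12 s, in which the tool goes at most 41.7 mm and 7.16 degrees, less where a joint would pass 70% of its speed; a pose out of reach is approached as far as the arm can. A call with a gripper value outside its range is refused whole. "claw" is the opening in per cent of the stroke, from 0 (shut) to 100 (fully open), set as the call begins (left out, the last holds). The fingers move at their own pace and stop on an object; "newtons" is the grip in N (left out, the last holds). Time passes only in rows, so rows that repeat a pose let the fingers close. It gives the time, the measured TCP pose, the force, the opening and the grip force at its end, in the units of the state.
- status.get_state(): the state, without advancing time (a new reading comes with each control period).
- vision.read_camera(name): name is "scene" or "top" or "wrist"; returns a dict with "image" (480x640x3 uint8, blue, green, red), "camera_matrix" (3x3 intrinsics, pixels), "camera_from_world" (4x4, takes a point from world to camera coordinates). Camera axes: x right, y down, z forward; pixel columns grow to the right and rows downward; lengths in m; the calibration is good to about 2 mm. A picture is of the moment at which its call begins. There is no depth.
- job.hand_in(): hands the job in; it is judged then, once.
The state is a dict: "clock": time; "joint_pos": joint angles; "qvel": joint speeds; "tau": joint torques, N m; "tcp_pos": TCP position; "orientation": TCP orientation; "wrist_force": force on the tool from outside, world axes, zero at the start; "ft_torque": the same for the moment, N m; "finger_gap": finger opening in m; "grip_force": force on a finger pad.
Only numpy, scipy, OpenCV 4.12 (cv2) and the standard library are available. Lean on these libraries where they do the work, as an engineer would, in place of code of your own. Each camera call takes 0.05 s, during which the arm holds its last target. There are 200 camera calls.

### The job

Both push-lock switches on the grey switch box, for the sea-water pump and the bench lamp, must be locked in: feel each one gently to find out whether it already is, and click it only as needed. Then put the grey splash cover over the two switches so that it sits fully home on the box, and let go. Press gently throughout, and leave everything else on the bench where it is.

Things in the scene. Friction and masses are not known exactly. Their poses are not given: they have to be found in the camera images.
- switch_box: grey plastic switch box fixed to the bench. Origin at the centre of its underside, z up. Body 170 (x) x 122 (y) x 45 mm high; on it, centred, a plinth 140 x 90 mm and 10 mm high (top at z = 55 mm), leaving a flat shoulder around it at z = 45 mm. The two switch caps stand on the plinth at x = -34 (near) and +34 mm (far).
- near_switch (a point): centre of the flat top of the near switch's cap at its resting height, at [-34, 0, 81] mm in the box frame. The cap is a black disc 32 mm across and 10 mm thick on an 18 mm stem, its top 26 mm above the plinth; it moves straight down only. Axes as the box.
- far_switch (a point): centre of the flat top of the far switch's cap at its resting height, at [34, 0, 81] mm in the box frame. The cap is a black disc 32 mm across and 10 mm thick on an 18 mm stem, its top 26 mm above the plinth; it moves straight down only. Axes as the box.
- near_cap (a joint): how far the near cap is pressed down, m; 0 at rest, whatever the lock state. Push-lock: one full press and release locks it, the next unlocks it. The cap always springs back up, so the state is not seen, only felt: it first sinks almost freely (0.6 to 0.9 N), then meets the latch spring and the force rises: it reaches 3 N about 3 mm down if unlocked, 7.3 mm down if locked.
- far_cap (a joint): how far the far cap is pressed down, as for the near one; each may start locked or unlocked. Past 4 N the force grows by 0.3 N per mm, plus 0.3 N per 10 mm/s. The latch trips 10 to 11 mm below the cap's rest height (6 to 7 N); a shorter press changes nothing. From 12 mm a rubber stop adds 3 N per mm up to a hard stop at 16 mm. More than 22 N on a cap breaks the switch.
- splash_cover: loose grey plastic cover, an upside-down open box, 250 g give or take 30 percent, mouth down on the bench. Origin at the centre of its lower rim, z up. Outside 151 (x) x 101 (y) x 47 mm high, walls and top 3 mm: 2.5 mm clearance all round the plinth. Seated, its rim rests on the box's shoulder, long sides parallel, either way round.
- cover_grip (a point): top centre of the grip rib on the cover: 60 mm long (x), 14 mm wide (y), 24 mm high, from z = 47 to 71 mm above the cover's rim; axes as the cover. Pressing the cover on the box with over 35 N cracks it.
- oyster_a: closed oyster shell, about 85 mm across, 25 mm high; a bystander, leave it. Origin under its centre.
- oyster_b: closed oyster shell, about 77 mm across, 23 mm high; a bystander, leave it. Origin under its centre.
- jar: small lidded glass jar, 69 mm across, 62 mm high; a bystander, leave it. Origin under its centre.
- peg_block: dark wooden block 90 x 55 x 32 mm; a bystander, leave it. Origin under its centre.
- bead_tub: lidded white tub 89 x 89 x 40 mm; a bystander, leave it. Origin under its centre.
- clip: black plastic shell clip 75 x 16 x 20 mm; a bystander, leave it. Origin under its centre.
- shell_pick: wooden-handled pick 170 mm long, lying flat; a bystander, leave it. Origin under its centre.
Things that resemble listed ones, but are neither listed nor needed, are in the scene too. What is shaped like the splash_cover but red is not meant.

How it is judged:
By the outcome, as a careful person would: the job done as asked, in the order asked, and still so for the second after the job is handed in, with the robot touching nothing.
It also fails if it takes over 72 s, if anything falls off the work surface, if the arm or the gripper's body presses on something with over 40 N, if the wrist force passes 120 N, or if a joint passes its speed limit or range.

## Working session

There is one attempt and no reset: what is moved stays moved. The work goes in short steps, Python scripts to look and compute and a tool call to move; the robot and the scene stay as the last step left them, time stands still between calls to the robot, and variables do not carry over. Pictures are saved under pics/ and viewed, at most 10 in all, crops included, and the job is handed in when it is done.

Besides the shell and the picture viewer there is one more tool, called after "Request:" as name(argument=value, ...), one argument or row to a line, values as JSON. apply_moves: Moves the arm, as the interface text tells. Its arguments: {"type":"object","properties":{"moves":{"type":"array","items":{"type":"number"}},"claw":{"type":"number"},"newtons":{"type":"number"}},"required":["moves"]}

```bash
mkdir -p pics; cat > h.py <<'E'
import numpy as np, cv2
from workcell import status, vision, job
def cam(n,save=None):
    c=vision.read_camera(n)
    if save: cv2.imwrite('pics/'+save,c['image'])
    return c['image'],np.array(c['camera_matrix']),np.array(c['camera_from_world'])
def ray(K,T,uv,z):
    R,t=T[:3,:3],T[:3,3]; o=-R.T@t
    d=R.T@np.linalg.inv(K)@np.array([uv[0],uv[1],1.]); return o+d*(z-o[2])/d[2]
def proj(K,T,p):
    q=K@(T[:3,:3]@np.array(p)+T[:3,3]); return q[:2]/q[2]
E
python3 - <<'E'
from h import *
for n in('scene','top'):
    i,K,T=cam(n,n+'0.png'); np.savez(n+'0.npz',K=K,T=T)
    print(n,K[0,0],-T[:3,:3].T@T[:3,3])
print(status.get_state())
E
```

```text
scene 572.110897890705 [ 1.27550377 -0.80692121  0.87395115]
top 556.1132792584519 [ 0.33085662 -0.07609691  1.2898861 ]
{'clock': 0.1, 'joint_pos': array([ 1.17541105e+00,  3.13920820e-01,  4.51039274e-02,  1.30355665e+00,
       -6.09221275e-06,  1.43122417e+00]), 'qvel': array([-0.00134504, -0.00194123,  0.00146895, -0.00046674, -0.00013217,
       -0.00180123]), 'tau': array([ 2.43984214e-03, -4.81727672e+01,  2.99242491e+01,  1.28049060e-02,
       -8.33319086e-05,  1.85212166e-07]), 'tcp_pos': array([0.14532635, 0.5558996 , 0.23850519]), 'orientation': array([-2.05491966e-04,  1.27558042e-01,  9.91830794e-01, -7.61370977e-04]), 'wrist_force': array([-0.54135144, -0.35148239, -0.59416794]), 'ft_torque': array([ 0.01346468, -0.01907378,  0.02437915]), 'grip_force': 0.0, 'finger_gap': 0.08528545741138774}
```

View pics/top0.png

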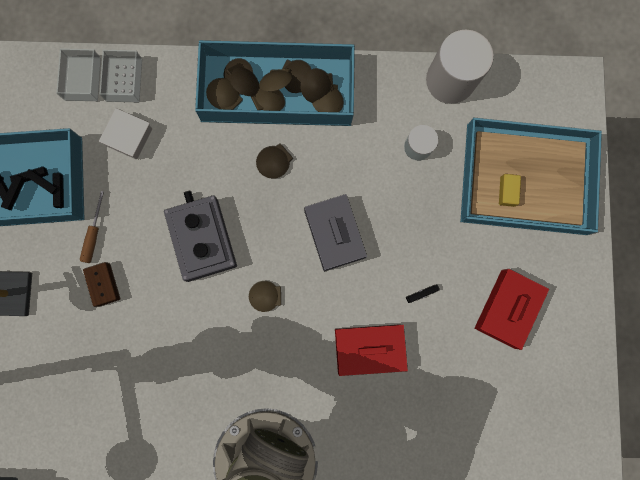

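View pics/scene0.png

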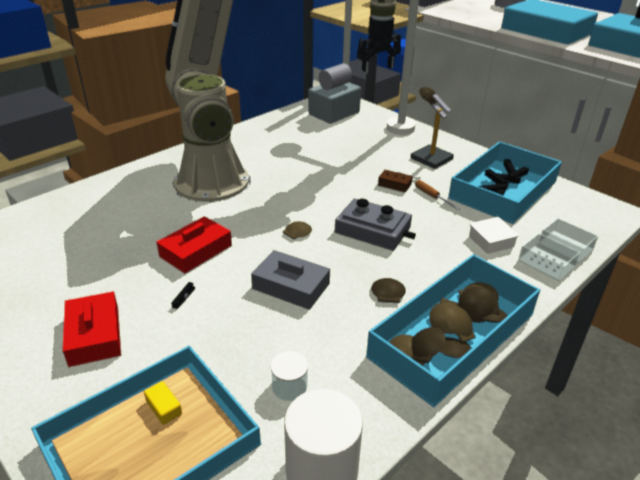

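Top view: the box with its two caps is at about (200,237), caps at (193,221) and (201,250). Three covers have the right shape: grey (336,232), red (371,350) and red (512,308). Only the grey one at (336,232) fits, since red is excluded. I'll confirm it in a crop and measure.

```bash
cat > m.py <<'E'
from h import *
i=cv2.imread('pics/top0.png');d=np.load('top0.npz');K,T=d['K'],d['T']
cv2.imwrite('pics/crop0.png',cv2.resize(i[170:300,150:390],None,fx=3.3,fy=3.3,interpolation=cv2.INTER_CUBIC))
hsv=cv2.cvtColor(i,cv2.COLOR_BGR2HSV)
print('cover px',i[250,340],'rib',i[230,338],'box',i[265,200],'cap',i[249,201],'bench',i[200,260],'shadow',i[250,372])
g=i.astype(int); 
m=((g.max(2)<115)&(g[...,0]>=g[...,2]+3)).astype(np.uint8)
m[:170]=0;m[300:]=0;m[:,:150]=0;m[:,400:]=0
m=cv2.morphologyEx(m,cv2.MORPH_OPEN,np.ones((5,5)))
cs,_=cv2.findContours(m,cv2.RETR_EXTERNAL,cv2.CHAIN_APPROX_NONE)
for c in cs:
    if cv2.contourArea(c)<1500: continue
    for z in (.045,.047):
        w=np.array([ray(K,T,p[0],z)[:2] for p in c],np.float32)
        r=cv2.minAreaRect(w*1000); print(z,cv2.contourArea(c),r,cv2.boxPoints(r).round(0).tolist())
for uv in((193,221),(201,250)): print('cap',ray(K,T,uv,.081))
E
python3 m.py
```

```text
cover px [88 85 87] rib [88 84 86] box [88 83 86] cap [22 23 24] bench [137 145 147] shadow [91 97 99]
cap [0.52624768 0.16827835 0.081     ]
cap [0.46261956 0.14769091 0.081     ]
```

View pics/crop0.png

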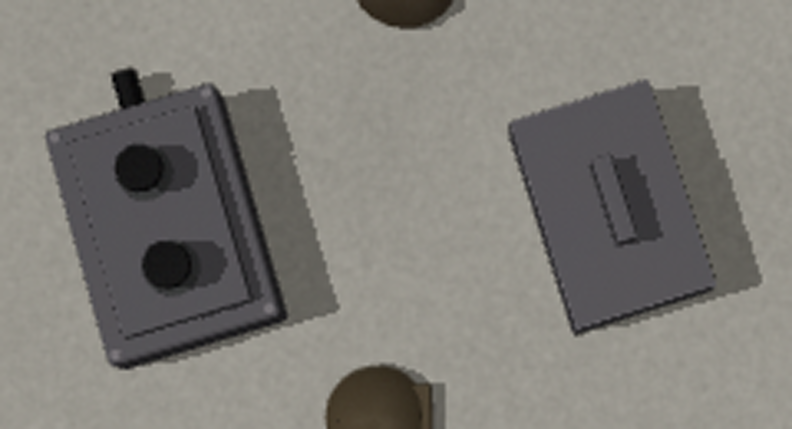

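Crop: the grey cover's top corners are at crop (510,123), (648,82), (714,289) and (577,333), with the rib at about (614,200). It is clearly grey with a grip rib, so it is the one meant. Caps at crop (138,167) and (167,264).

```bash
cat > m2.py <<'E'
from h import *
i=cv2.imread('pics/top0.png');d=np.load('top0.npz');K,T=d['K'],d['T']
g=cv2.GaussianBlur(i,(3,3),0).astype(int)
def blobs(m,amin):
    cs,_=cv2.findContours(m,cv2.RETR_EXTERNAL,cv2.CHAIN_APPROX_NONE)
    return [c for c in cs if cv2.contourArea(c)>amin]
roi=np.zeros(i.shape[:2],np.uint8);roi[180:290,160:380]=1
m=((2*g[...,1]<g[...,0]+g[...,2])&(g.max(2)<125)).astype(np.uint8)*roi
m=cv2.morphologyEx(m,cv2.MORPH_OPEN,np.ones((5,5)))
for c in blobs(m,1500):
    w=np.array([ray(K,T,p[0],.047)[:2]*1000 for p in c],np.float32); print(cv2.minAreaRect(w),cv2.boundingRect(c))
k=((g.max(2)<45)).astype(np.uint8)*roi
for c in blobs(k,60):
    M=cv2.moments(c);uv=(M['m10']/M['m00'],M['m01']/M['m00']);print('dark',uv,M['m00'],ray(K,T,uv,.081))
q=np.array([(510,123),(648,82),(714,289),(577,333)])/3.3+[150,170]
w=np.array([ray(K,T,p,.047)[:2] for p in q]);print('cover corners',w.round(4).tolist(),w.mean(0),np.linalg.norm(w-np.roll(w,1,0),axis=1))
e=w[0]+w[1]-w[2]-w[3];print('yaw',np.degrees(np.arctan2(e[1],e[0])))
E
python3 m2.py
```

```text
((495.00909423828125, 158.921630859375), (175.17727661132812, 123.84961700439453), 18.751155853271484) (165, 196, 71, 85)
((515.2335205078125, -145.57102966308594), (153.06674194335938, 102.90693664550781), 18.96435546875) (305, 195, 61, 75)
dark (201.36610486891385, 250.01685393258427) 178.0 [0.46260222 0.14689196 0.081     ]
dark (193.03362151777134, 220.7877041306436) 173.5 [0.52672162 0.16822804 0.081     ]
cover corners [[0.5697, -0.076], [0.6009, -0.1706], [0.4583, -0.2177], [0.4261, -0.1249]] [ 0.51374792 -0.1472746 ] [0.15172907 0.09962037 0.15012946 0.09820612]
yaw 18.556720001617073
```

Request:
apply_moves(
  moves=[2,-6,1,0,0,0.2,2,-6,1,0,0,0.3,2,-6,1,0,0,0.4,2,-6,1,0,0,0.5,14,-15.9,0,0,0,0.583,14,-15.9,0,0,0,0.583,14,-15.9,0,0,0,0.583,14,-15.9,0,0,0,0.583,14,-15.9,0,0,0,0.583,14,-15.9,0,0,0,0.583,14,-15.9,0,0,0,0.583,14,-15.9,0,0,0,0.583,14,-15.9,0,0,0,0.583,14,-15.9,0,0,0,0.583,14,-15.9,0,0,0,0.583,14,-15.9,0,0,0,0.583,14,-15.9,0,0,0,0.583],
  claw=0,
)

```text
clock: 1.52
tcp_pos: [0.4944, 0.1593, 0.2391]
orientation: [-0.001, -0.163, 0.987, 0.0]
wrist_force: [0.0, 0.3, -0.2]
finger_gap: -0.0
grip_force: 0.0
```

```bash
python3 - <<'E'
from h import *
i,K,T=cam('wrist','w0.png');np.savez('w0.npz',K=K,T=T)
print(K[0,0],-T[:3,:3].T@T[:3,3]); s=status.get_state(); print(s['clock'],s['tcp_pos'],s['orientation'],s['wrist_force'])
for p in((.4626,.1473,.081),(.5267,.168,.081)): print(proj(K,T,p))
E
```

```text
427.6089845897878 [0.41992051 0.13426915 0.37247548]
1.5667 [0.49429357 0.15968985 0.2393099 ] [-4.48159827e-04 -1.63543282e-01  9.86536035e-01  2.14202428e-04] [ 0.02176911 -0.56703396 -0.19860966]
[319.94629855 171.36791793]
[318.68512978 263.82202599]
```

View pics/w0.png

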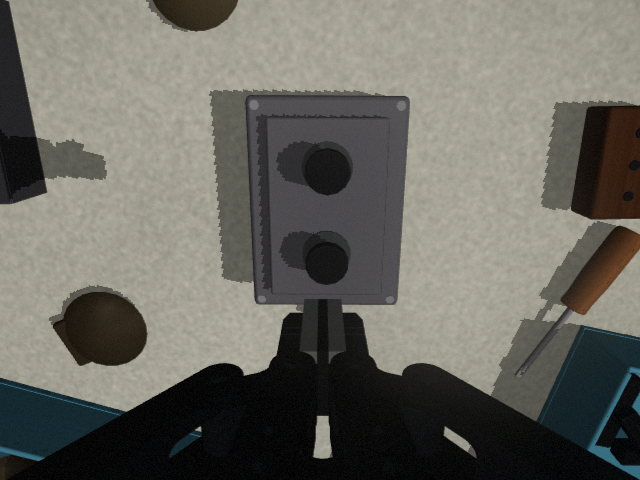

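Wrist view: caps at (326,171) near and (326,263) far; box top corners at (247,97), (409,97), (397,304) and (256,304).

```bash
python3 - <<'E'
from h import *
d=np.load('w0.npz');K,T=d['K'],d['T']
i=cv2.imread('pics/w0.png')
for x,y in((326,171),(326,263)):
    k=(i.max(2)<40).astype(np.uint8); r=np.zeros_like(k); r[y-26:y+26,x-26:x+26]=1
    k=cv2.morphologyEx(k*r,cv2.MORPH_OPEN,np.ones((7,7)));c=max(cv2.findContours(k,0,1)[0],key=cv2.contourArea)
    (u,v),rad=cv2.minEnclosingCircle(c);print(u,v,rad,ray(K,T,(u,v),.081))
w=np.array([ray(K,T,p,.045)[:2] for p in((247,97),(409,97),(397,304),(256,304))]);print(w,w.mean(0),np.linalg.norm(w-np.roll(w,1,0),axis=1))
e=w[2]+w[3]-w[0]-w[1];print(np.degrees(np.arctan2(e[1],e[0])))
w=np.array([ray(K,T,p,.055)[:2] for p in((268,117),(389,117),(382,294),(271,294))]);print('plinth',w.mean(0),np.linalg.norm(w-np.roll(w,1,0),axis=1))
E
```

```text
325.4538269042969 168.71974182128906 26.08956527709961 [0.45969012 0.15026949 0.081     ]
323.7530212402344 258.6927795410156 26.00678253173828 [0.52174275 0.17021216 0.081     ]
[[0.43374287 0.08138665]
 [0.39582501 0.19291925]
 [0.55300619 0.24639979]
 [0.59129375 0.13363066]] [0.49346695 0.16358409] [0.1659871  0.11780188 0.1660304  0.11909161]
18.568189752742082
plinth [0.49334202 0.16360983] [0.13842135 0.08646282 0.13842521 0.09018635]
```

Request:
apply_moves(
  moves=[-1.3,-0.38,-1.5,0,0,0,-1.3,-0.38,-3,0,0,0,-1.3,-0.38,-4.5,0,0,0,-1.3,-0.38,-5.5,0,0,0,-1.3,-0.38,-5.8,0,0,0,-1.3,-0.38,-5.8,0,0,0,-1.3,-0.38,-5.8,0,0,0,-1.3,-0.38,-5.8,0,0,0],
)

```text
clock: 2.23
tcp_pos: [0.4645, 0.1501, 0.0964]
orientation: [0.002, -0.163, 0.987, 0.0]
wrist_force: [0.0, -0.2, 0.2]
finger_gap: 0.0002
grip_force: 0.0
```

Request:
apply_moves(
  moves=[0,0,-0.08,0,0,0,0,0,-0.16,0,0,0,0,0,-0.24,0,0,0,0,0,-0.32,0,0,0,0,0,-0.36,0,0,0,0,0,-0.36,0,0,0,0,0,-0.36,0,0,0,0,0,-0.36,0,0,0],
)

```text
clock: 2.9
tcp_pos: [0.4636, 0.1494, 0.0857]
orientation: [0.001, -0.163, 0.987, 0.0]
wrist_force: [0.6, 0.3, 4.1]
finger_gap: -0.0001
grip_force: 2.0
```

Force is 4 N at 3.3 mm down, so the near switch is unlocked. I'll click it once.

Request:
apply_moves(
  moves=[0,0,-0.05,0,0,0,0,0,-0.1,0,0,0,0,0,-0.15,0,0,0,0,0,-0.2,0,0,0,0,0,-0.25,0,0,0,0,0,-0.3,0,0,0,0,0,-0.33,0,0,0,0,0,-0.33,0,0,0,0,0,-0.33,0,0,0],
)

```text
clock: 3.65
tcp_pos: [0.4636, 0.1494, 0.0775]
orientation: [0.001, -0.163, 0.987, -0.0]
wrist_force: [0.7, -0.0, 7.7]
finger_gap: 0.0001
grip_force: 3.5
```

Request:
apply_moves(
  moves=[0,0,-0.03,0,0,0,0,0,-0.03,0,0,0,0,0,-0.03,0,0,0],
)

```text
clock: 3.9
tcp_pos: [0.4636, 0.1494, 0.0768]
orientation: [0.001, -0.163, 0.987, -0.0]
wrist_force: [0.0, 0.6, 7.5]
finger_gap: 0.0001
grip_force: 3.8
```

Request:
apply_moves(
  moves=[0,0,0.2,0,0,0,0,0,0.4,0,0,0,0,0,0.7,0,0,0,0,0,0.8,0,0,0,0,0,0.8,0,0,0,0,0,0.8,0,0,0,0,0,0.6,0,0,0,0,0,0.5,0,0,0,0,0,0.4,0,0,0,0,0,0.3,0,0,0,0,0,0.3,0,0,0,0,0,0.3,0,0,0,0,0,0.3,0,0,0],
)

```text
clock: 4.98
tcp_pos: [0.4629, 0.1493, 0.0837]
orientation: [-0.0, -0.163, 0.987, 0.0]
wrist_force: [-0.1, 0.9, 0.2]
finger_gap: 0.0002
grip_force: 0.3
```

Near now reads about 0 N at 5.3 mm, so it is locked. Now the far one.

Request:
apply_moves(
  moves=[0,0,0.8,0,0,0,0,0,1.4,0,0,0,1.3,0.43,1.4,0,0,0,2.58,0.87,1.2,0,0,0,2.58,0.87,0.8,0,0,0,2.58,0.87,0.5,0,0,0,2.58,0.87,0.42,0,0,0,2.58,0.87,0.34,0,0,0,2.58,0.87,0.26,0,0,0,2.58,0.87,0.18,0,0,0,2.58,0.87,0.1,0,0,0,2.58,0.87,0.04,0,0,0,2.58,0.87,0,0,0,0,2.58,0.87,0,0,0,0,2.58,0.87,0,0,0,0],
)

```text
clock: 6.23
tcp_pos: [0.5272, 0.171, 0.0841]
orientation: [-0.0, -0.163, 0.987, -0.0]
wrist_force: [-2.7, -1.7, 4.5]
finger_gap: 0.0
grip_force: 2.2
```

Far: 4.5 N at 4.9 mm down, so it is also unlocked. One click, then I'll feel it again.

Request:
apply_moves(
  moves=[0,0,-0.05,0,0,0,0,0,-0.1,0,0,0,0,0,-0.15,0,0,0,0,0,-0.2,0,0,0,0,0,-0.25,0,0,0,0,0,-0.3,0,0,0,0,0,-0.3,0,0,0,0,0,-0.3,0,0,0],
)

```text
clock: 6.9
tcp_pos: [0.5272, 0.171, 0.0768]
orientation: [-0.0, -0.163, 0.987, -0.0]
wrist_force: [-4.3, -0.7, 8.2]
finger_gap: 0.0
grip_force: 3.7
```

Request:
apply_moves(
  moves=[0,0,0.2,0,0,0,0,0,0.4,0,0,0,0,0,0.7,0,0,0,0,0,0.8,0,0,0,0,0,0.8,0,0,0,0,0,0.8,0,0,0,0,0,0.6,0,0,0,0,0,0.5,0,0,0,0,0,0.4,0,0,0,0,0,0.3,0,0,0,0,0,0.3,0,0,0,0,0,0.3,0,0,0],
)

```text
clock: 7.9
tcp_pos: [0.5271, 0.171, 0.0834]
orientation: [-0.001, -0.163, 0.987, 0.0]
wrist_force: [-0.1, 0.1, -0.3]
finger_gap: -0.0002
grip_force: 0.3
```

Both are locked. Now over to the grey cover.

Request:
apply_moves(
  moves=[0,0,1.5,0,0,0,0,0,3,0,0,0,-0.5,-12.7,4.66,0,0,0,-0.5,-12.7,4.66,0,0,0,-0.5,-12.7,4.66,0,0,0,-0.5,-12.7,4.66,0,0,0,-0.5,-12.7,4.66,0,0,0,-0.5,-12.7,4.66,0,0,0,-0.5,-12.7,4.66,0,0,0,-0.5,-12.7,4.66,0,0,0,-0.5,-12.7,4.66,0,0,0,-0.5,-12.7,4.66,0,0,0,-0.5,-12.7,4.66,0,0,0],
  claw=60,
)

```text
clock: 8.98
tcp_pos: [0.5147, -0.1461, 0.2001]
orientation: [-0.0, -0.163, 0.987, 0.0]
wrist_force: [-0.3, 0.6, -0.4]
finger_gap: 0.0513
grip_force: 0.0
```

```bash
python3 - <<'E'
from h import *
i,K,T=cam('wrist','w1.png');np.savez('w1.npz',K=K,T=T)
s=status.get_state(); print(s['clock'],s['tcp_pos'],s['orientation'],s['finger_gap'],-T[:3,:3].T@T[:3,3])
print(proj(K,T,(.5145,-.1465,.071)),proj(K,T,s['tcp_pos']))
E
```

```text
9.0333 [ 0.51472836 -0.1454362   0.20004479] [-2.92553788e-04 -1.63276836e-01  9.86580139e-01  4.68067592e-04] 0.051468010886084485 [ 0.44005472 -0.17115875  0.33346114]
[321.1075564  230.62385815] [323.09605573 336.70265171]
```

View pics/w1.png

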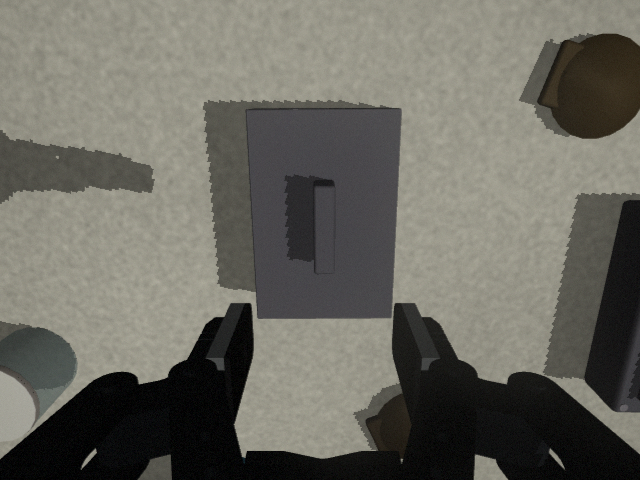

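Wrist view: cover top corners at (246,108), (401,108), (392,318) and (258,318). The rib top spans columns 314–335 and rows 184–273, between the fingers (columns 252–393).

```bash
cat > c.py <<'E'
from h import *
def rep(K,T,q,z):
    w=np.array([ray(K,T,p,z)[:2] for p in q]);e=w[2]+w[3]-w[0]-w[1]
    print(w.mean(0).round(4),np.linalg.norm(w-np.roll(w,1,0),axis=1).round(4),'yaw',np.degrees(np.arctan2(e[1],e[0])).round(2))
E
python3 - <<'E'
from c import *
d=np.load('w1.npz');K,T=d['K'],d['T']
rep(K,T,((246,108),(401,108),(392,318),(258,318)),.047)
rep(K,T,((314,185),(335,185),(335,273),(315,273)),.071)
E
```

```text
[ 0.514  -0.1443] [0.1501 0.0993 0.1502 0.1002] yaw 19.2
[ 0.5136 -0.1443] [0.0587 0.013  0.0587 0.0132] yaw 19.13
```

Request:
apply_moves(
  moves=[-0.03,0.05,-1.6,0,0,0,-0.03,0.05,-3.2,0,0,0,-0.03,0.05,-4.5,0,0,0,-0.03,0.05,-5.2,0,0,0,-0.03,0.05,-5.5,0,0,0,-0.03,0.05,-5.66,0,0,0,-0.03,0.05,-5.66,0,0,0,-0.03,0.05,-5.66,0,0,0],
)

```text
clock: 9.7
tcp_pos: [0.5154, -0.145, 0.0601]
orientation: [0.001, -0.163, 0.987, -0.001]
wrist_force: [0.1, -0.2, 0.7]
finger_gap: 0.0511
grip_force: 0.0
```

Request:
apply_moves(
  moves=[0,0,0,0,0,0,0,0,0,0,0,0,0,0,0,0,0,0,0,0,0,0,0,0,0,0,0,0,0,0,0,0,0,0,0,0,0,0,0,0,0,0,0,0,0,0,0,0],
  claw=0,
  newtons=50,
)

```text
clock: 10.37
tcp_pos: [0.5151, -0.1456, 0.0601]
orientation: [0.001, -0.163, 0.987, -0.001]
wrist_force: [-1.2, 0.3, 5.9]
finger_gap: 0.0128
grip_force: 51.0
```

Request:
apply_moves(
  moves=[0,0,0.4,0,0,0,0,0,1.2,0,0,0,0,0,2.4,0,0,0,0,0,4,0,0,0,0,3,4,0,0,0,0,5,4,0,0,0,0,6,4,0,0,0,0,6,4,0,0,0,0,6,4,0,0,0,0,6,4,0,0,0,0,6,4,0,0,0,0,6,4,0,0,0],
)

```text
clock: 11.37
tcp_pos: [0.5143, 0.004, 0.1588]
orientation: [-0.0, -0.162, 0.987, -0.0]
wrist_force: [0.7, 0.3, -2.6]
finger_gap: 0.0127
grip_force: 50.0
```

```bash
python3 - <<'E'
from h import *
s=status.get_state(); print(s['clock'],s['tcp_pos'],s['orientation'],s['finger_gap'],s['wrist_force'],s['ft_torque'])
i,K,T=cam('wrist');np.savez('w2.npz',K=K,T=T)
j,K2,T2=cam('top','t2.png');np.savez('t2.npz',K=K2,T=T2)
cv2.imwrite('pics/w2.png',i)
big=cv2.resize(j[150:300,150:350],None,fx=3,fy=3,interpolation=cv2.INTER_CUBIC)
a=cv2.resize(i[0:480,120:520],(400,480)); out=np.zeros((480,800,3),np.uint8); out[:,:400]=a; b=cv2.resize(j[170:290,160:260],(400,480),interpolation=cv2.INTER_CUBIC); out[:,400:]=cv2.resize(j[160:340,160:310],(400,480),interpolation=cv2.INTER_CUBIC)
cv2.imwrite('pics/p2.png',out)
E
```

```text
11.3667 [0.51425574 0.00396809 0.1588321 ] [-1.43093237e-04 -1.62289500e-01  9.86743174e-01 -7.46244960e-05] 0.01269098457601663 [ 0.71854122  0.3277514  -2.61269939] [-0.01489821 -0.01149442  0.02642966]
```

View pics/p2.png

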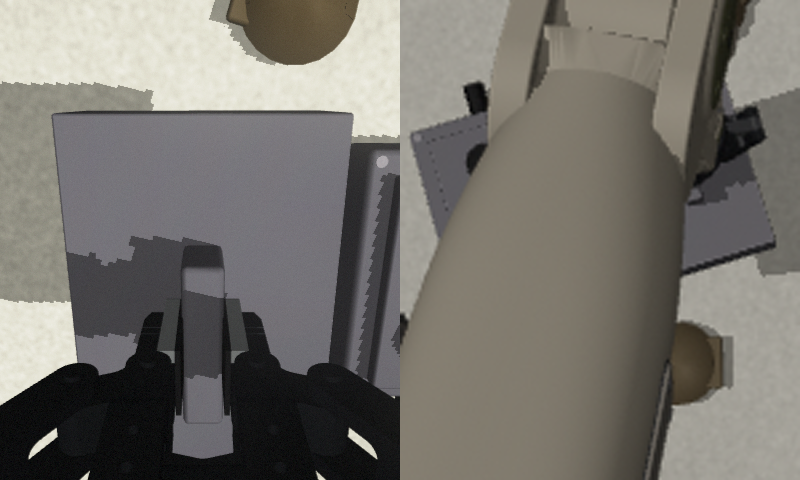

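Left, wrist (crop offset 120): the cover is held straight, its near top edge running from (172,112) to (472,112), with a box corner screw at (502,161). Right, top view: the arm hides the middle.

```bash
python3 - <<'E'
from c import *
d=np.load('w0.npz');K,T=d['K'],d['T'];e=np.load('w2.npz');K2,T2=e['K'],e['T']
print('screw',ray(K,T,(254,105),.045),ray(K2,T2,(502,161),.045))
rep(K,T,((254,105),(404,105),(390,299),(262,299)),.045)
a,b=ray(K2,T2,(172,112),.1457),ray(K2,T2,(472,112),.1457)
n=(b-a)[:2]/np.linalg.norm(b-a);x=np.array([n[1],-n[0]]);x*=np.sign(x[0])
print('w',np.linalg.norm(b-a),'x',x,np.degrees(np.arctan2(x[1],x[0])),'cover c',(a+b)[:2]/2+x*.0755,'tcp',status.get_state()['tcp_pos'])
t=np.load('top0.npz')
q=np.array([(68,143),(200,107),(253,300),(127,339)])/3.3+[150,170]
w=np.array([ray(t['K'],t['T'],p,.055)[:2] for p in q]);print('top plinth',w.mean(0),np.linalg.norm(w-np.roll(w,1,0),axis=1))
q=np.array([(47,131),(212,84),(285,318),(112,366)])/3.3+[150,170]
w=np.array([ray(t['K'],t['T'],p,.045)[:2] for p in q]);print('top body',w.mean(0),np.linalg.norm(w-np.roll(w,1,0),axis=1))
E
```

```text
screw [0.43744848 0.08773772 0.045     ] [0.43702728 0.0869967  0.045     ]
[0.4938 0.1639] [0.1558 0.1097 0.1559 0.1077] yaw 18.12
w 0.09858147161262482 x [0.94730513 0.32033261] 18.683041000145714 cover c [0.51404103 0.00414457] tcp [0.51427281 0.00372272 0.15876019]
top plinth [0.49424945 0.1581907 ] [0.14055047 0.09263348 0.13784372 0.08810177]
top body [0.4940965  0.15866279] [0.16858812 0.11722133 0.17024806 0.12077772]
```

Request:
apply_moves(
  moves=[-0.3,1.5,0.2,0,0,0,-0.6,3.5,0.2,0,0,0,-0.83,5,0.2,0,0,0,-0.83,6,0.2,0,0,0,-0.83,6.31,0.1,0,0,0,-0.83,6.31,0,0,0,0,-0.83,6.31,-0.5,0,0,0,-0.83,6.31,-1,0,0,0,-0.83,6.31,-1.3,0,0,0,-0.83,6.31,-1.55,0,0,0,-0.83,6.31,-1.55,0,0,0,-0.83,6.31,-1.55,0,0,0,-0.83,6.31,-1.55,0,0,0],
)

```text
clock: 12.55
tcp_pos: [0.494, 0.1621, 0.1206]
orientation: [0.0, -0.162, 0.987, -0.0]
wrist_force: [0.7, 0.3, -1.3]
finger_gap: 0.0128
grip_force: 50.1
```

```bash
python3 - <<'E'
from h import *
s=status.get_state(); print(s['clock'],s['tcp_pos'],s['wrist_force'])
i,K,T=cam('scene','s3.png')
j,K2,T2=cam('wrist','w3.png')
out=np.zeros((480,800,3),np.uint8); out[:,:400]=j[:,120:520]; out[:,400:]=cv2.resize(i[150:270,310:410],(400,480),interpolation=cv2.INTER_CUBIC); cv2.imwrite('pics/p3.png',out)
E
```

```text
12.55 [0.49403741 0.16210964 0.12055621] [ 0.73924014  0.31486566 -1.30254294]
```

View pics/p3.png

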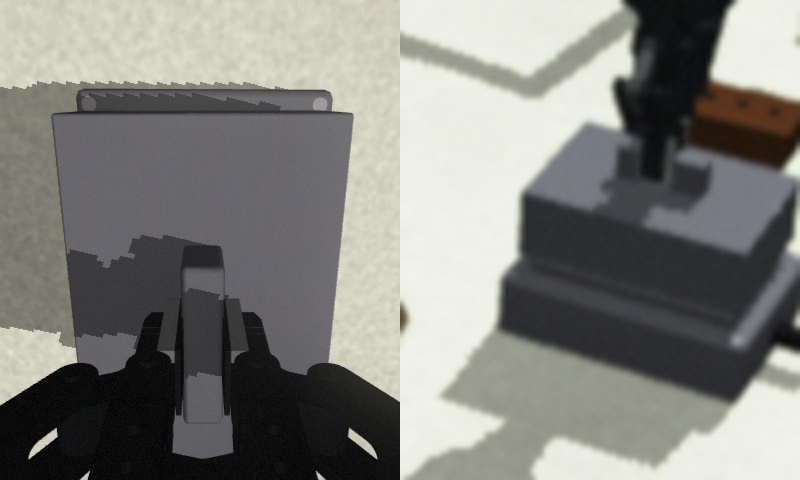

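Wrist: the box's near edge spans crop (77–332, row 90) and the cover's edge (52–352, row 112). They're parallel, with midlines only 2 px (about 1 mm) apart. Scene: the cover is above the box with an even shoulder. Lowering slowly.

Request:
apply_moves(
  moves=[-0.01,0.02,-0.06,0,0,0,-0.01,0.02,-0.12,0,0,0,-0.01,0.02,-0.18,0,0,0,-0.01,0.02,-0.24,0,0,0,-0.01,0.02,-0.3,0,0,0,-0.01,0.02,-0.36,0,0,0,-0.01,0.02,-0.36,0,0,0,-0.01,0.02,-0.36,0,0,0],
)

```text
clock: 13.32
tcp_pos: [0.4931, 0.1631, 0.1109]
orientation: [-0.0, -0.163, 0.987, 0.0]
wrist_force: [0.4, 0.0, -2.1]
finger_gap: 0.0127
grip_force: 50.1
```

Request:
apply_moves(
  moves=[0,0,-0.05,0,0,0,0,0,-0.1,0,0,0,0,0,-0.15,0,0,0,0,0,-0.19,0,0,0,0,0,-0.22,0,0,0,0,0,-0.22,0,0,0,0,0,-0.22,0,0,0],
)

```text
clock: 13.9
tcp_pos: [0.4932, 0.163, 0.1055]
orientation: [-0.0, -0.163, 0.987, 0.0]
wrist_force: [-0.2, 1.1, -2.1]
finger_gap: 0.013
grip_force: 50.1
```

Request:
apply_moves(
  moves=[0,0,-0.02,0,0,0,0,0,-0.04,0,0,0,0,0,-0.05,0,0,0,0,0,-0.05,0,0,0],
)

```text
clock: 14.23
tcp_pos: [0.4934, 0.1631, 0.1051]
orientation: [0.0, -0.163, 0.987, 0.0]
wrist_force: [-1.7, -0.2, 4.0]
finger_gap: 0.0128
grip_force: 51.1
```

Contact is at TCP z = 0.1051, exactly the seated height. Release and lift.

Request:
apply_moves(
  moves=[0,0,0,0,0,0,0,0,0,0,0,0,0,0,0,0,0,0,0,0,0,0,0,0,0,0,0,0,0,0,0,0,0,0,0,0,0,0,0.5,0,0,0,0,0,1.5,0,0,0,0,0,3,0,0,0,0,0,4.5,0,0,0,0,0,5.5,0,0,0,0,0,5.5,0,0,0,0,0,5.5,0,0,0,0,0,5.5,0,0,0],
  claw=60,
)

```text
clock: 15.4
tcp_pos: [0.4929, 0.163, 0.2411]
orientation: [-0.0, -0.163, 0.987, 0.0]
wrist_force: [-0.5, -0.2, -0.2]
finger_gap: 0.0512
grip_force: 0.0
```

```bash
python3 - <<'E'
from h import *
s=status.get_state(); print(s['clock'],s['tcp_pos'],s['wrist_force'])
i,K,T=cam('scene');j,K2,T2=cam('wrist')
out=np.zeros((480,800,3),np.uint8); out[:,:400]=j[:,120:520]; out[:,400:]=cv2.resize(i[150:270,310:410],(400,480),interpolation=cv2.INTER_CUBIC); cv2.imwrite('pics/p4.png',out)
E
```

```text
15.4 [0.49291712 0.16301454 0.24106924] [-0.51625007 -0.24015415 -0.1901371 ]
```

View pics/p4.png

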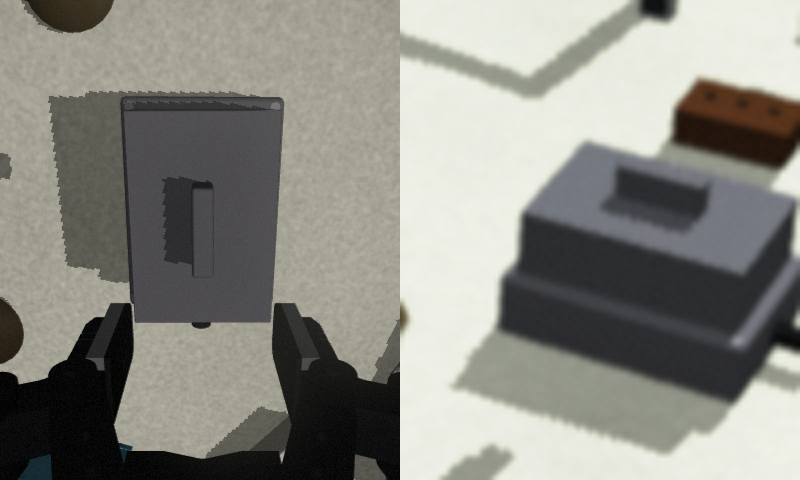

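The cover sits flat and parallel on the shoulder: wrist crop (123–283, 97–322), and level with no gap in the scene crop. The gripper is clear of it.

```bash
python3 -c "
from h import *
print(job.hand_in())"
```

```text
the job is handed in; nothing more can be done
None
```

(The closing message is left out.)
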